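Draw the bottom painting panel out from under the pile of boxes

ROBOT

A 6-joint arm with a two-finger parallel gripper is mounted at the origin on the work surface. World frame = base frame: x ahead of the robot, y to its left, z up, the work surface at z = 0. Lengths are in m, angles in rad, forces in N, time in s.
With the tool pointing down it reaches from about 0.3 to 0.825 m from the base axis. Payload 5.4 kg.
Tool frame: the origin (TCP) lies at the very end of the fingers, on their centre line; the grasp point (between the pads) lies 19 mm behind it; z points along the fingers, y is the line along which they close (so a half turn about z gives the same grasp; the last joint's range is limited). The gripper opens to 92 mm and grips with 3 to 60 N. Pads are 20 mm wide; open, the fingers measure 128 mm over their backs; the gripper's body (75 mm by 189 mm) begins 69 mm behind the grasp point.
Start: joints at [-1.446, 0.158, 1.597, -0, 1.386, -0.21], TCP at [0.189, -0.543, 0.215] pointing down, gripper open.
Joint ranges: [-2.91, 2.91], [-0.94, 2.29], [0.18, 2.7], [-1.29, 4.43], [0.17, 2.64], [-3, 3]. Speed limits (rad/s): [2.57, 2.57, 3.14, 3.14, 3.14, 3.14].

INTERFACE

Orientations are given as a rotation vector (axis times angle).
In Python, from workcell import bot gives the robot as it stands. Calls block until the motion is done:
- bot.goto(position, orientation): joint-space move of the TCP to a pose.
- bot.line_to(position, rot=None, max_speed=0.15): straight line of the TCP; rot=None keeps the orientation; max_speed is the mean speed in m/s.
- bot.set_joints(angles): joint-space move.
- bot.set_gripper(opening, newtons=None): opening from 0.0 (shut) to 1.0 (fully open); newtons is the grip in N (None keeps the last); returns when the fingers have stopped.
- bot.hold(seconds).
- bot.inverse_kinematics(position, orientation): joint angles nearest the present ones, or None.
- bot.read_camera(name): name is "side" or "top"; returns a dict with "pixels" (480x640x3 uint8, blue, green, red), "fx", "fy", "cx", "cy" (pixels), "k1" (the pictures are not rectified: a ray, as slopes to the right and down, at radius r is drawn at 1 + k1 r^2 times it, then the intrinsics apply), "R" (3x3) and "t" (3): a world point X has camera coordinates R X + t. Camera axes: x right, y down, z forward; pixel columns grow to the right and rows downward; lengths in m; the calibration is good to about 2 mm. A picture is of the moment at which its call begins. There is no depth.
A pose or a line that the arm cannot do raises bot.MotionError and nothing moves.
- bot.job_done(): hands the job in; it is judged then, once.
Readings, each from a call of its own:
- bot.current_clock(): time.
- bot.current_joints(): joint angles.
- bot.current_joint_vel(): joint speeds.
- bot.current_effort(): joint torques, N m.
- bot.current_ee_pos(): TCP position.
- bot.current_tool_rot(): TCP orientation.
- bot.current_contact_force(): force on the tool from outside, world axes, zero at the start.
- bot.current_ft_torque(): the same for the moment, N m.
- bot.current_opening(): opening from 0.0 (shut) to 1.0 (fully open).
- bot.current_grip_force(): force on a finger pad.
Only numpy, scipy, OpenCV 4.12 (cv2) and the standard library are available. Lean on these libraries where they do the work, as an engineer would, in place of code of your own. Each camera call takes 0.05 s, during which the arm holds its last target. There are 200 camera calls.

TASK

A customer wants the primed painting panel that lies at the bottom of the pile on the counter riser. Touch down slowly and press your fingertips lightly on its bare end - the primed face dents easily - and draw it straight out under the brass rail, which holds the pile back, until it lies snug and square against the wooden lip at the serving end of the riser. The boxes must stay stacked, never lifted or toppled, and settle flat on the riser behind the rail; leave everything else on the counter where it is.

Things in the scene. Friction and masses are not known exactly. Their poses are not given: they have to be found in the camera images.
- riser: Low grey riser fixed to the counter: deck 180 (x) x 392 mm (y) on dark bearers, its top 18 to 26 mm over the counter, varying. Origin: on the deck's top, under the middle of the brass rail; z up, +y to the stock side where the pile stands, -y to the serving side. Deck, panel and boxes slide on one another with friction of about 0.2 to 0.3; a like lip ends the stock side at y = +145 mm.
- rail_mid (a point): Centre of the brass goods rail: flat bar along the riser's x, 8 mm wide (y), from 14 to 26 mm above the deck; the panel passes under it, the pile is held back by it. A 12 mm post with a ball top (39 mm above the deck) at each end, x = +-77 mm, 142 mm clear between.
- lip_mid (a point): Middle of the serving lip, on its top inner edge: dark wooden strip along the riser's x across the serving end of the deck, 14 mm high; its inner face is at y = -223 mm in the riser's frame.
- panel: Primed canvas-faced plywood painting panel, 130 (x) x 180 (y) x 8 mm, 0.11 kg, flat on the deck under pile and rail, too wide to pinch. Origin: centre of its underside. Its bare -y end sticks out 50 to 58 mm past the rail. Fingertips hold on its last 45 mm (friction about 1); drawing it takes about 7 to 14 N of pressing. Over 30 N, or a hard touch (10 mm/s or more), dents it.
- large_case: Lowest box of the pile: flat dark lacquered wooden inkstone case, 110 x 110 x 30 mm, 0.25 to 0.55 kg, on the panel 4 to 10 mm behind the rail. Origin: centre of its underside, z up. When the panel is drawn out it tips back a few degrees, then comes down flat on the deck.
- middle_case: Second box: flat dark wooden inkstone case, 92 x 92 x 26 mm, 0.15 to 0.3 kg, on the large case. Origin: centre of its underside, z up.
- small_box: Top box: small cloth-covered seal box, 62 (x) x 70 (y) x 32 mm, 0.15 kg, on the middle case. Origin: centre of its underside, z up.
- mannequin: Bystander: jointed-looking wooden artist's figure on a round base, 90 mm across, 284 mm tall. Origin: centre of its underside.
- brush_pot: Bystander: blue and white porcelain pot full of brushes, 84 mm across, about 240 mm tall with the brushes. Origin: centre of its underside.
- paper_bundle: Bystander: bundle of paper packs tied with string, 150 x 100 x 44 mm. Origin: centre of its underside.
- paperweight: Bystander: dark wooden paperweight bar with a brass inlay, 30 x 200 x 14 mm. Origin: centre of its underside.
Not all that is in view belongs to the job. What is meant by the small_box is not pink, and is the smaller of those in its own colour.

How it is judged:
By the outcome, as a careful person would: the job done as asked, in the order asked, and still so for the second after the job is handed in, with the robot touching nothing.
It also fails if it takes over 64 s, if anything falls off the work surface, if the arm or the gripper's body presses on something with over 40 N, if the wrist force passes 120 N, or if a joint passes its speed limit or range.

## Working session

There is one attempt and no reset: what is moved stays moved. The work goes in short steps, each a Python script; the robot and the scene stay as the last script left them, time stands still between calls to the robot, and variables do not carry over. Pictures are saved under pics/ and viewed, at most 10 in all, crops included, and the job is handed in when it is done.

```bash
mkdir -p pics; ls; python3 - <<'E'
from workcell import bot
import cv2,numpy as np
for n in("side","top"):
    c=bot.read_camera(n);cv2.imwrite(f"pics/{n}0.png",c["pixels"])
    print(n,c["fx"],c["fy"],c["cx"],c["cy"],c["k1"],np.round(c["R"],3).tolist(),np.round(c["t"],3).tolist(),(-c["R"].T@c["t"]).round(3))
print(bot.current_clock(),bot.current_tool_rot(),bot.current_contact_force())
E
```

```text
pics
side 562.6347749036275 562.6347749036275 317.3093534741345 242.87707075209119 -0.0365303327034276 [[-0.863, -0.505, 0.018], [-0.33, 0.536, -0.777], [0.382, -0.677, -0.629]] [0.471, 0.236, 1.309] [-0.015  0.997  0.998]
top 510.0132238781109 510.0132238781109 328.6319354224308 238.62922560046994 -0.035135630513908465 [[0.009, -1.0, 0.028], [-0.99, -0.013, -0.138], [0.138, -0.027, -0.99]] [-0.028, 0.555, 1.088] [0.399 0.008 1.155]
0.1 [-3.09593617e+00 -5.23191333e-01 -4.13175953e-05] [ 0.33199785 -0.89235132  0.7741245 ]
```

View pics/top0.png

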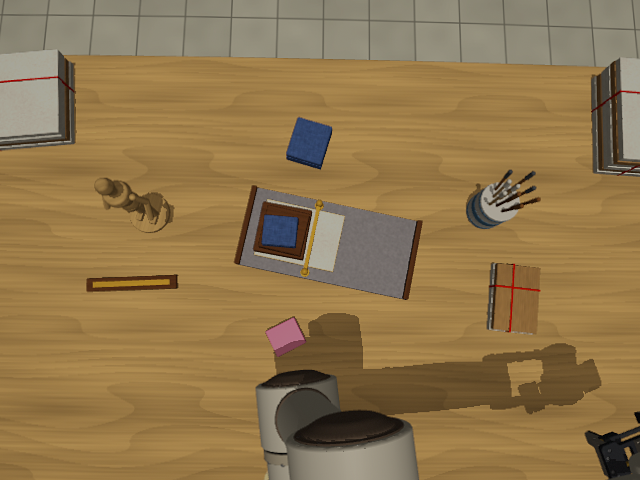

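View pics/side0.png

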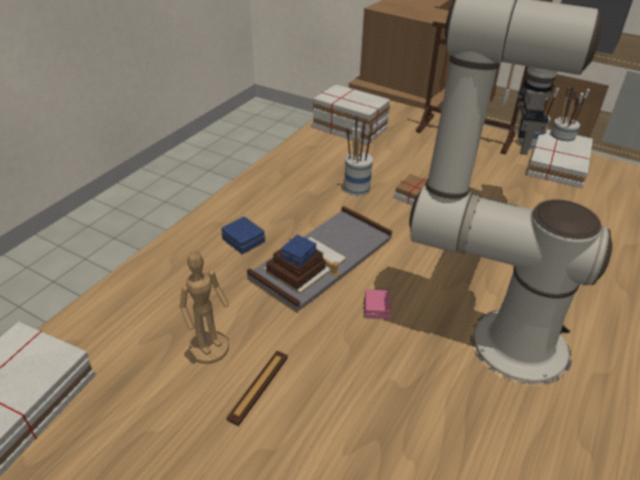

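The pile is on the grey riser, with the serving lip at right (413,260) and the bare panel end at about (340,243). There are three small-box candidates: blue on the pile (281,231), larger blue loose (309,143) and pink (285,335). The one on the pile fits: it isn't pink and is the smaller of the two blues. Next I measure and confirm it in a crop.

```bash
cat > h.py <<'E'
from workcell import bot
import cv2,numpy as np
def ray(c,uv):
    p=np.array([(uv[0]-c["cx"])/c["fx"],(uv[1]-c["cy"])/c["fy"]]);q=p.copy()
    for _ in range(10): q=p/(1+c["k1"]*(q@q))
    R=np.array(c["R"]);return -R.T@np.array(c["t"]),R.T@np.r_[q,1]
def onplane(c,uv,z):
    o,d=ray(c,uv);return o+d*(z-o[2])/d[2]
def proj(c,X):
    q=np.array(c["R"])@X+c["t"];q=q[:2]/q[2];q=q*(1+c["k1"]*(q@q));return np.array([c["cx"]+c["fx"]*q[0],c["cy"]+c["fy"]*q[1]])
def tri(c1,u1,c2,u2):
    o1,d1=ray(c1,u1);o2,d2=ray(c2,u2);s=np.linalg.lstsq(np.c_[d1,-d2],o2-o1,rcond=None)[0]
    a=o1+d1*s[0];b=o2+d2*s[1];return (a+b)/2,np.linalg.norm(a-b)
def biggest(m,n=1):
    cs,_=cv2.findContours(m.astype(np.uint8),cv2.RETR_EXTERNAL,cv2.CHAIN_APPROX_NONE)
    return sorted(cs,key=cv2.contourArea)[::-1][:n]
E
python3 - <<'E'
from h import *
t=cv2.imread("pics/top0.png");s=cv2.imread("pics/side0.png")
a=cv2.resize(t[175:310,220:440],None,fx=3.6,fy=3.6,interpolation=cv2.INTER_CUBIC)[:, :800]
b=cv2.resize(s[200:310,235:405],None,fx=2.8,fy=2.8,interpolation=cv2.INTER_CUBIC)[:600]
o=np.zeros((600,800,3),np.uint8)
a=cv2.resize(a,(480,295));o[:295,:480]=a;o[295:295+305,:476]=cv2.resize(b,(476,305))
cv2.imwrite("pics/crop0.png",cv2.resize(t[175:310,230:430],(800,540),interpolation=cv2.INTER_CUBIC))
cv2.imwrite("pics/crop1.png",cv2.resize(s[200:312,240:400],(800,560),interpolation=cv2.INTER_CUBIC))
E
```

```text
(no output)
```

View pics/crop0.png

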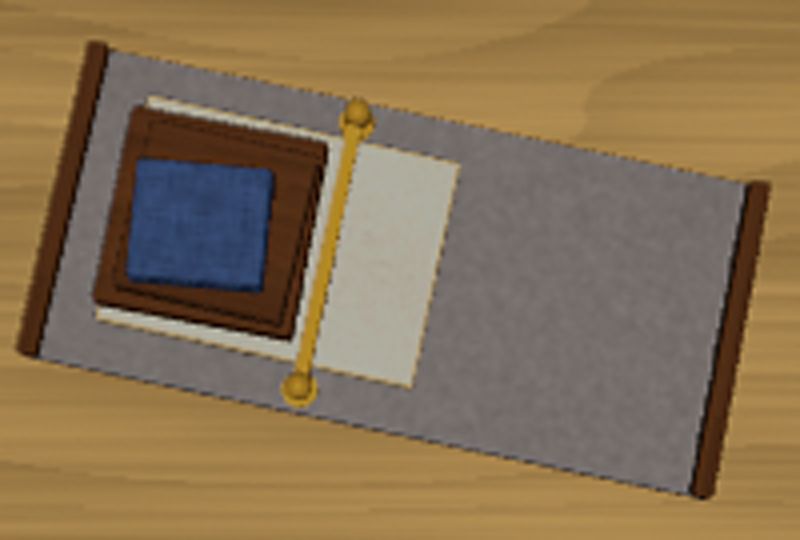

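View pics/crop1.png

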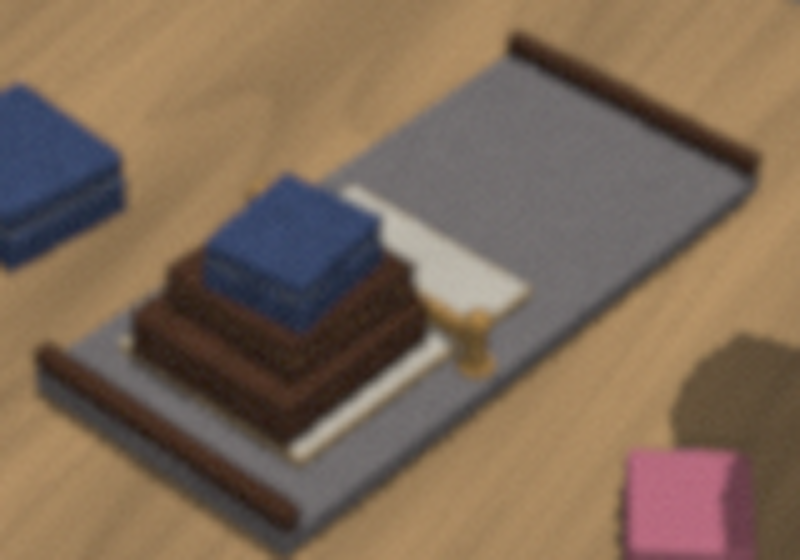

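The crops confirm it: the blue box on the pile is smaller than the loose blue one. The bare end's corners are at crop0 (460,163)/(412,386) and crop1 (345,188)/(530,288). The ball tops are at crop0 (357,108)/(297,383).

```bash
python3 - <<'E'
from h import *
T=bot.read_camera("top");S=bot.read_camera("side")
a=lambda u,v:(230+u/4-.375,175+v/4-.375)
b=lambda u,v:(240+u/5-.4,200+v/5-.4)
for n,p,q in[("pan+x",(460,163),(345,188)),("pan-x",(412,386),(530,288)),("stocklip -x outer top",(20,352),(297,520)),("lip -x outer top",(713,497),(758,157)),("lip+x",(770,184),(517,33))]:
    X,e=tri(T,a(*p),S,b(*q));print(n,X.round(4),round(e,4))
zd=.022
P=lambda p,h:onplane(T,a(*p),zd+h)
pa,pb=P((460,163),.008),P((412,386),.008)
ba,bb=P((357,108),.035),P((297,384),.035)
la,lb=P((746,185),.014),P((690,492),.014); oa,ob=P((770,184),.014),P((713,497),.014)
sa,sb=P((106,45),.014),P((40,355),.014)
for n,x,y in[("pan",pa,pb),("balls",ba,bb),("lip in",la,lb),("lip out",oa,ob),("stock in",sa,sb)]:
    d=x-y;print(n,((x+y)/2).round(4),"len",np.linalg.norm(d).round(4),"yaw",np.degrees(np.arctan2(d[1],d[0])).round(2))
E
```

```text
pan+x [ 0.6095 -0.0583  0.0249] 0.0014
pan-x [ 0.4815 -0.0329  0.0278] 0.0051
stocklip -x outer top [0.496  0.1825 0.0317] 0.0085
lip -x outer top [ 0.423  -0.1988  0.03  ] 0.0027
lip+x [ 0.5975 -0.2337  0.0297] 0.005
pan [ 0.5465 -0.0448  0.03  ] len 0.1282 yaw -11.69
balls [0.5581 0.0158 0.057 ] len 0.155 yaw -11.37
lip in [ 0.5123 -0.2012  0.036 ] len 0.1744 yaw -11.04
lip out [ 0.5114 -0.2143  0.036 ] len 0.1779 yaw -11.12
stock in [0.5853 0.157  0.036 ] len 0.1773 yaw -10.1
```

```bash
cat >> h.py <<'E'
from scipy.spatial.transform import Rotation as Ro
YAW=np.radians(-11.5);rx=np.array([np.cos(YAW),np.sin(YAW),0]);ry=np.array([-np.sin(YAW),np.cos(YAW),0])
END=np.array([.5465,-.0448,0]);PRESS=END+.024*ry
def rots():
    return [Ro.from_matrix(np.c_[np.cross(s*rx,[0,0,-1]),s*rx,[0,0,-1]]).as_rotvec() for s in(1,-1)]
E
python3 - <<'E'
from h import *
p=PRESS+[0,0,.36]
sol=[(r,bot.inverse_kinematics(p,r)) for r in rots()]
for r,j in sol: print(r.round(3),j if j is None else np.round(j,3))
j0=np.array(bot.current_joints())
r,j=min([x for x in sol if x[1] is not None],key=lambda x:np.abs(np.array(x[1])-j0).max())
print(r)
bot.line_to([.189,-.543,.36],max_speed=.12)
bot.set_gripper(.5)
bot.goto(p,r)
bot.line_to(PRESS+[0,0,.065],max_speed=.12)
c=bot.read_camera("top");cv2.imwrite("pics/t1.png",cv2.resize(c["pixels"][160:310,220:440],(800,545)))
s=bot.read_camera("side");cv2.imwrite("pics/s1.png",cv2.resize(s["pixels"][170:310,240:430],(760,560)))
print(bot.current_clock(),bot.current_ee_pos(),bot.current_contact_force(),np.round(bot.current_joints(),2))
E
```

```text
[2.433 1.988 0.   ] [-0.258  0.045  1.437 -0.     1.66  -0.057]
[ 1.988 -2.433 -0.   ] None
[2.43282624 1.98770241 0.        ]
7.3417 [ 0.55154741 -0.02135832  0.06535605] [-0.43221465 -0.82115319 -0.00898519] [-0.26  0.26  1.79 -0.    1.09 -0.06]
```

View pics/s1.png

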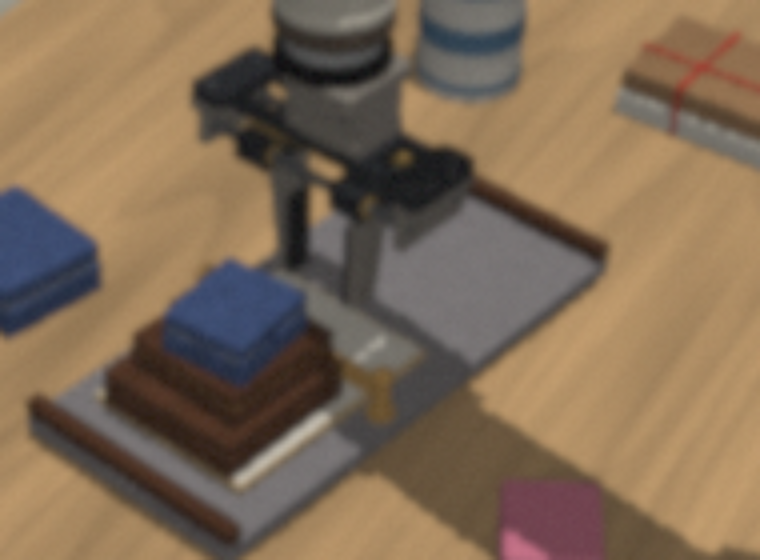

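View pics/t1.png

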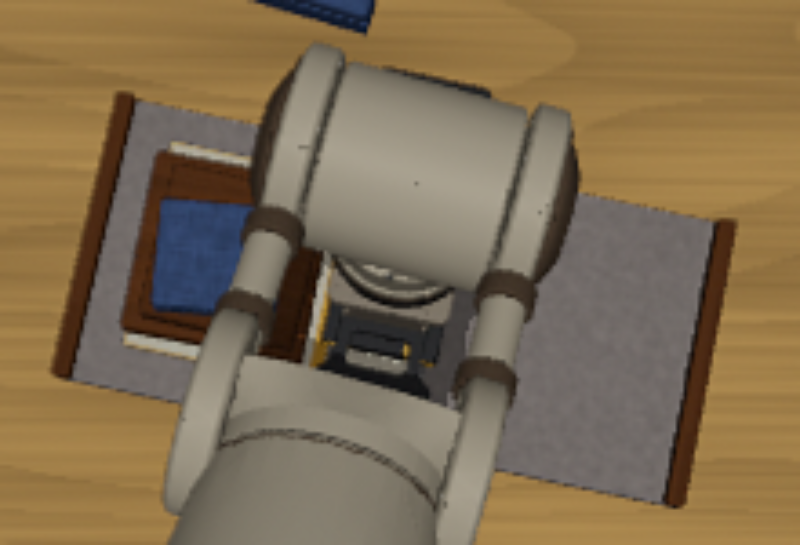

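The side view shows both fingertips above the bare end, between rail and serving side (crop ~(295,265) and (360,300)), with the pile undisturbed. Next comes the slow touchdown.

```bash
python3 - <<'E'
from h import *
bot.line_to(PRESS+[0,0,.040],max_speed=.03)
bot.hold(.2)
f0=np.mean([bot.current_contact_force() for _ in range(5)],0);print("bias",f0)
z=.040;log=[]
while z>.022:
    touched=len(log) and log[-1][1]>1
    z-=.0003 if touched else .0008
    bot.line_to(PRESS+[0,0,z],max_speed=.002 if touched else .004)
    f=bot.current_contact_force()-f0
    log.append((round(z,4),round(f[2],2)))
    if f[2]>11: break
bot.hold(.3)
print(log[-12:],bot.current_ee_pos(),bot.current_contact_force()-f0,bot.current_clock())
np.save("f0.npy",f0)
E
```

```text
bias [-0.96586061  0.43941025 -0.04319675]
[(0.0344, np.float64(-0.02)), (0.0336, np.float64(0.53)), (0.0328, np.float64(0.23)), (0.032, np.float64(-0.58)), (0.0312, np.float64(-0.86)), (0.0304, np.float64(-0.63)), (0.0296, np.float64(2.13)), (0.0293, np.float64(5.45)), (0.029, np.float64(7.68)), (0.0287, np.float64(9.79)), (0.0284, np.float64(9.98)), (0.0281, np.float64(11.87))] [ 0.55185957 -0.02140928  0.02977136] [-3.45935834  1.02865318 11.98277221] 14.625
```

```bash
python3 - <<'E'
from h import *
f0=np.load("f0.npy");z=.0275;d=0;log=[]
bot.line_to(PRESS+[0,0,z],max_speed=.002)
while d<.144:
    d+=.012
    bot.line_to(PRESS-ry*d+[0,0,z],max_speed=.03)
    f=np.mean([bot.current_contact_force() for _ in range(3)],0)-f0
    n=f[2]; log.append((round(d,3),round(n,1),round(f@ry,1),round(f@rx,1),round(z,4)))
    z+=np.clip((n-15)/6500*.6,-.0006,.0006)
    if n>25 or n<4: break
for l in log: print(*l)
print(bot.current_ee_pos(),bot.current_clock())
s=bot.read_camera("side");cv2.imwrite("pics/s2.png",cv2.resize(s["pixels"][170:310,240:430],(760,560)))
E
```

```text
0.012 10.1 2.7 1.3 0.0275
0.024 13.8 3.6 2.1 0.027
0.036 13.1 3.6 1.6 0.0269
0.048 14.0 4.0 2.1 0.0268
0.06 14.9 4.0 0.4 0.0267
0.072 15.2 3.8 0.3 0.0267
0.084 15.1 2.6 1.6 0.0267
0.096 13.7 2.1 1.5 0.0267
0.108 15.7 2.7 1.7 0.0266
0.12 15.5 1.0 1.9 0.0266
0.132 14.8 1.4 0.4 0.0267
0.144 15.6 1.1 0.9 0.0267
[ 0.52545722 -0.16372936  0.02985055] 21.575
```

View pics/s2.png

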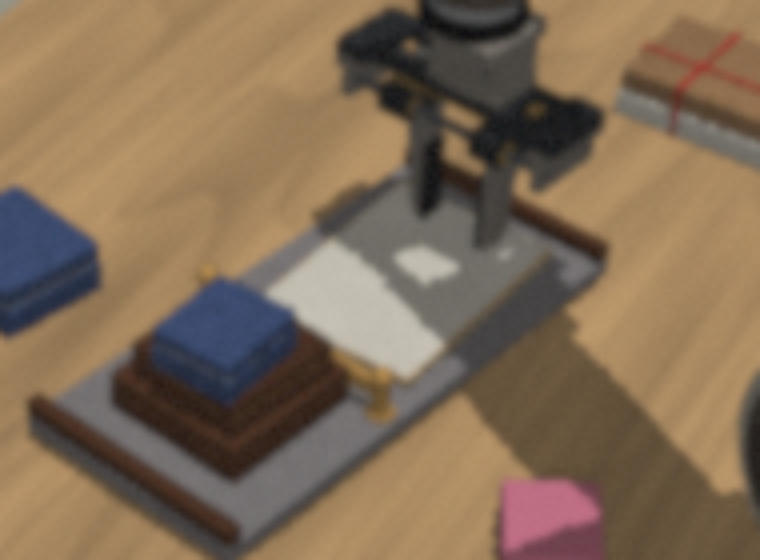

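The panel followed without slip, clear of the pile. The boxes are flat on the deck behind the rail, and the panel end is about 15 mm short of the lip. I finish slowly until the lip resists.

```bash
python3 - <<'E'
from h import *
f0=np.load("f0.npy");z=.0267;d=.144;log=[]
while d<.176:
    d+=.0015
    bot.line_to(PRESS-ry*d+[0,0,z],max_speed=.01)
    f=np.mean([bot.current_contact_force() for _ in range(3)],0)-f0
    log.append((round(d,4),round(f[2],1),round(f@ry,1),round(f@rx,1)))
    z+=np.clip((f[2]-15)/6500*.4,-.0003,.0003)
    if f@ry>9: break
for l in log: print(*l)
bot.hold(.3)
f=bot.current_contact_force()-f0;print(f,f@ry,bot.current_ft_torque(),bot.current_ee_pos(),bot.current_clock())
np.save("st.npy",[d,z])
E
```

```text
0.1455 14.4 1.7 1.9
0.147 15.8 3.1 0.4
0.1485 15.9 2.2 1.3
0.15 14.1 2.7 0.5
0.1515 15.0 2.6 1.4
0.153 15.6 2.6 1.6
0.1545 14.4 2.5 0.7
0.156 15.4 2.2 0.7
0.1575 14.0 2.6 1.2
0.159 15.7 2.1 0.7
0.1605 16.0 4.6 1.5
0.162 15.1 6.3 2.0
0.1635 15.3 6.3 1.8
0.165 15.7 8.3 2.1
0.1665 16.1 12.6 3.0
[ 4.86492841 10.50644775 16.55724731] 11.265438436938798 [ 2.2503393  -0.40629032 -0.32361789] [ 0.52151201 -0.18265474  0.02985751] 26.425
```

```bash
python3 - <<'E'
from h import *
d,z=np.load("st.npy");p=PRESS-ry*d
bot.line_to(p+[0,0,z+.006],max_speed=.006)
bot.line_to(p+[0,0,.36],max_speed=.12)
bot.goto([.189,-.543,.36],[-3.096,-.523,0])
T=bot.read_camera("top");print(bot.current_clock())
cv2.imwrite("pics/top3.png",T["pixels"])
cv2.imwrite("pics/t3.png",cv2.resize(T["pixels"][175:310,230:430],(800,540),interpolation=cv2.INTER_CUBIC))
s=bot.read_camera("side");cv2.imwrite("pics/s3.png",cv2.resize(s["pixels"][200:312,240:400],(800,560),interpolation=cv2.INTER_CUBIC))
hsv=cv2.cvtColor(T["pixels"],cv2.COLOR_BGR2HSV);m=(hsv[...,2]>150)&(hsv[...,1]<45)
m[:180]=0;m[310:]=0;m[:,:300]=0;m[:,440:]=0
c=biggest(m)[0];r=cv2.boxPoints(cv2.minAreaRect(c))
P=[onplane(T,q,.0295) for q in r]
for x in P: v=x-END; print("riser rel: x %.4f y %.4f"%(v@rx,v@ry))
for i in range(2):
    e=P[i+1]-P[i];print(np.linalg.norm(e).round(4),np.degrees(np.arctan2(e[1],e[0])).round(2))
E
```

```text
32.2833
riser rel: x -0.0614 y 0.0154
riser rel: x 0.0642 y 0.0161
riser rel: x 0.0653 y -0.1614
riser rel: x -0.0604 y -0.1593
0.1256 -11.21
0.1775 -101.14
```

View pics/t3.png

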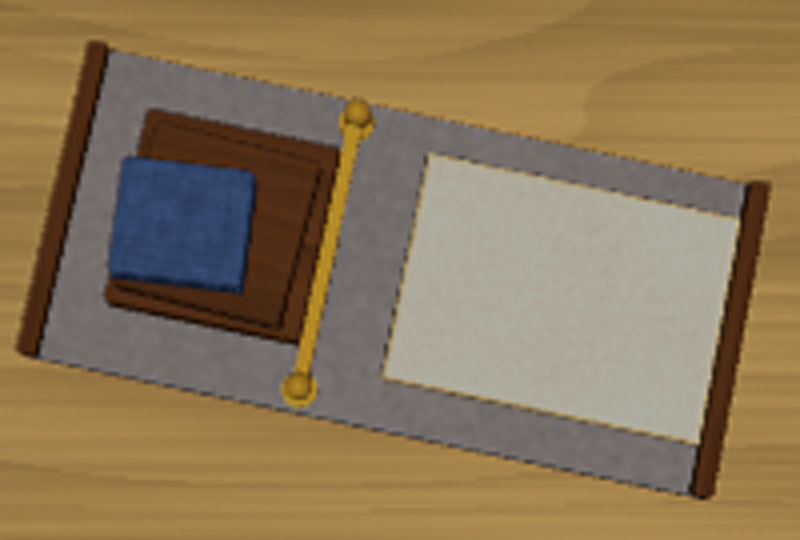

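View pics/s3.png

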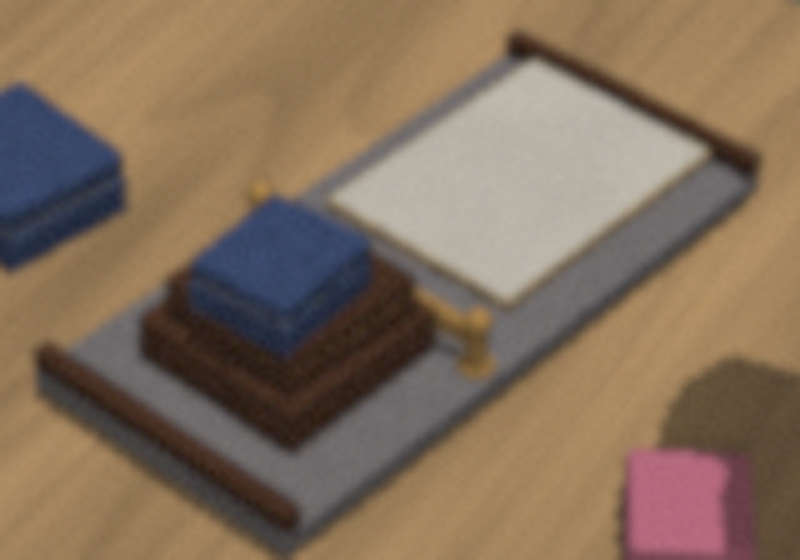

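The panel lies against the lip at (735,220)–(695,442), square to it within about 0.3°. The boxes are still stacked and flat on the deck behind the rail, and the arm is clear, so I'm handing in.

```bash
python3 -c "
from workcell import bot
print(bot.job_done(),bot.current_clock())"
```

```text
the job is handed in; nothing more can be done
the job is handed in; nothing more can be done
```

The panel was drawn out with about 15 N of pressing and lies snug and square against the serving lip; the boxes are still stacked and flat on the riser behind the rail (the small box slid slightly back on the pile), and the job was handed in at about 32 s of the 64 s allowed.

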